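Drop a used pipette tip by the two-stop button

ROBOT

A 7-joint arm with a two-finger parallel gripper is mounted at the origin on a cart in front of the work surface, level with it; the furniture and walls round the work are solid. World frame = base frame: x ahead of the robot, y to its left, z up, the work surface at z = 0. Lengths are in m, angles in rad, forces in N, time in s.
With the tool pointing down it reaches from about 0.35 to 0.775 m from the base axis. Payload 3.1 kg.
Tool frame: the origin (TCP) lies at the very end of the fingers, on their centre line; the grasp point (between the pads) lies 19 mm behind it; z points along the fingers, y is the direction in which the jaws open and shut (so a half turn about z gives the same grasp; the last joint's range is limited). The gripper opens to 85 mm and grips with 20 to 120 N. Pads are 22 mm wide; open, the fingers measure 114 mm over their backs; the gripper's body (76 mm by 85 mm) begins 54 mm behind the grasp point. The pads swing forward as they close: fully open they stand 13 mm farther back than shut.
Start: joints at [-1.195, 0.311, 0.014, 1.512, -0.004, 1.319, -0.027], TCP at [0.223, 0.503, 0.231] pointing down, gripper open.
Joint ranges: [-2.7, 2.7], [-0.3, 1.91], [-1.27, 1.3], [0.12, 2.57], [-1.44, 4.58], [0.2, 2.03], [-3.05, 3.05]. Speed limits (rad/s): [2.79, 2.79, 3.14, 3.14, 3.14, 3.14, 3.14].

INTERFACE

Orientations are given as a rotation vector (axis times angle).
In Python, from rig import read_state, read_camera, job_done gives the robot as it stands.
- The arm moves only by the tool carry_out, never from a script. Its argument "rows" is a list of rows, each a list of 3 entries, a list of its own where there are three numbers: the turn, a rotation vector about the tool's x, y, z in rad, then the shift along the tool's x, y, z in mm, then the finger opening in mm, from 0 to 85.4. In form: [[[ax, ay, az], [dx, dy, dz], hand], ...]. A call has 1 to 8 rows; each row is the pose to reach, as a shift and turn from the pose commanded when the call began, along the tool's axes at that moment; what a row does not reach only later rows make up. A row lasts 1/12 s, in which the tool goes at most 41.7 mm and 7.16 degrees, less where a joint would pass 70% of its speed; a pose out of reach is approached as far as the arm can. A call with a gripper value outside its range is refused whole. The fingers move at their own pace and stop on an object; "grip_force" is the grip in N (left out, the last holds). Time passes only in rows, so rows that repeat a pose let the fingers close. It gives the time, the measured TCP pose, the force and the opening at its end, in the units of the state.
- read_state(): the state, without advancing time (a new reading comes with each control period).
- read_camera(name): name is "scene" or "top" or "wrist"; returns a dict with "frame" (384x512x3 uint8, blue, green, red), "z_map" (384x512 float32, m along the optical axis (not along the pixel's ray), 0 where there is no reading), "fx", "fy", "cx", "cy" (pixels), "pose" (4x4, takes a point from camera to world coordinates). Camera axes: x right, y up, looking along -z (the intrinsics and any distortion apply to the point x, -y, -z); pixel columns grow to the right and rows downward; lengths in m; the calibration is good to about 2 mm. A picture is of the moment at which its call begins.
- job_done(): hands the job in, once; it reports no verdict.
The state is a dict: "clock": time; "joint_positions": joint angles; "dq": joint speeds; "joint_torque": joint torques, N m; "tcp_pos": TCP position; "ee_rot": TCP orientation; "contact_force": force on the tool from outside, world axes, zero at the start; "ft_torque": the same for the moment, N m; "grip_width": finger opening in m.
Only numpy, scipy, OpenCV 4.12 (cv2) and the standard library are available. Lean on these libraries where they do the work, as an engineer would, in place of code of your own. Each camera call takes 0.05 s, during which the arm holds its last target.

TASK

One of the three pipettes clipped aslant under the riser shelf still wears its used tip. Press that pipette's button straight along its slanting axis to the soft first stop and pause there a good second so that the tip can empty, then press on, firmly but without ramming it, to the stiff second stop so that the tip is pushed off into the tray below. Let the button rise slowly under your finger until it is fully up, then go clear; never touch the tip, and leave the other pipettes, the cup and the test tiles alone.

Things in the scene. Friction and masses are not known exactly. Their poses are not given: they have to be found in the camera images.
- button_cap: grey round button cap, 25 mm across and 11 mm thick, on top of the one pipette that wears a tip. Origin at the centre of its flat top face, about 274 mm above the bench; its z axis points out along the plunger's axis, which leans 27 degrees from vertical towards the riser's open front; y is level. Press along its -z. The shelf's front edge passes 138 mm above it: only a tilted tool gets there
- button (a joint): travel of that button (m): 0 fully up, grows as pressed. Light spring (1 N at the top, 3 N at most) to the first stop, met after 7.5 to 16.5 mm (by the volume set, different each time and not to be seen). There the push must rise to 8 to 10 N before it moves on; then 8 mm of stiff travel to the second stop, which is solid: 12 to 15 N there. Let go suddenly, it snaps up
- ejector (a joint): travel of the same pipette's ejector sleeve (m): 0 at rest and as far as the first stop, 0.008 at the second stop. It takes about 7 N to start and 10 N at the end, besides the button's own 1 to 3 N and 1 to 3 N for freeing the tip, which comes off after about 6 mm
- used_tip: the used tip: white, 85 mm long, 16 mm across its collar, tapering to 3 mm, 12 g; pushed 6 mm onto the pipette's nozzle and hanging aslant over the tray. Origin at the middle of its length
- tray: dark steel open tray on the riser's foot under the pipettes, 130 x 270 mm (its x and y axes), 40 mm high, walls 4 mm. Origin under its centre, 6 mm above the bench
- riser: grey steel bench riser with a plywood shelf board, 192 x 330 mm, underside 412 mm above the bench, with two jars and a tape roll on it; fixed. Origin on the bench; its x axis points away from the open front, to the back posts; the board's front edge is at x = -60 mm and the buttons at x = -65 mm. The three pipettes hang side by side, 78 mm apart along y
- top_b (a point): centre of the top face of the button cap of another pipette, which has no tip; same size and lean
- top_c (a point): the same point of the third pipette, which has no tip either
- button_b (a joint): travel of the button of pipette b (m), 0 up; to be left alone
- button_c (a joint): travel of the button of pipette c (m), 0 up; to be left alone
- clear_cup: clear cup, 72 mm across, 70 mm high, standing in front of the riser; bystander
- test_tile_a: glazed test tile with a broad foot, 73 x 57 mm, 82 mm high, standing in front of the riser; bystander
- test_tile_b: small glazed test tile, 37 x 25 mm, 76 mm high, standing in front of the riser; bystander

How it is judged:
By the outcome, as a careful person would: the job done as asked, in the order asked, and still so for the second after the job is handed in, with the robot touching nothing.
It also fails if it takes over 54 s, if anything falls off the work surface, if the arm or the gripper's body presses on something with over 40 N, if the wrist force passes 120 N, or if a joint passes its speed limit or range.

## Working session

There is one attempt and no reset: what is moved stays moved. The work goes in short steps, Python scripts to look and compute and a tool call to move; the robot and the scene stay as the last step left them, time stands still between calls to the robot, and variables do not carry over. Pictures are saved under pics/ and viewed, and the job is handed in when it is done.

Besides the shell and the picture viewer there is one more tool, called after "Emit:" in YAML: its name, and indented under it one key for each argument. carry_out: Moves the arm, as the interface text tells. Its arguments: {"type":"object","properties":{"rows":{"type":"array","items":{"type":"array"}},"grip_force":{"type":"number"}},"required":["rows"]}

```bash
ls; mkdir -p pics; python3 - <<'E'
from rig import *
import cv2,numpy as np
print(read_state())
for n in ["scene","top","wrist"]:
    c=read_camera(n); np.savez(f"{n}0.npz",**c); cv2.imwrite(f"pics/{n}0.png",c["frame"]); print(n,c["fx"],c["fy"],c["cx"],c["cy"],c["pose"].round(3).tolist(),[k for k in c])
E
```

```text
pics
{'clock': 0.0, 'joint_positions': array([-1.19467496,  0.3117293 ,  0.01397482,  1.51306142, -0.00437633,
        1.31918339, -0.027209  ]), 'dq': array([-0.00028705, -0.00136316,  0.00080933, -0.0006157 , -0.00105889,
        0.00015417, -0.00154636]), 'joint_torque': array([ 1.54556988e-04, -3.79905295e+01,  1.46268192e-01, -2.30590957e+01,
        1.23158289e-02,  1.33445364e-02, -8.61004366e-06]), 'tcp_pos': array([0.22286747, 0.50202769, 0.23021728]), 'ee_rot': array([-0.65133206, -3.07294631,  0.00364527]), 'contact_force': array([ 0.12878258,  0.32823062, -0.54452352]), 'ft_torque': array([-0.0347511 ,  0.02050344, -0.02382628]), 'grip_width': 0.08526143509762604}
scene 493.765547075703 493.765547075703 240.55001641568225 192.15265907999523 [[-0.737, 0.277, -0.617, -0.018], [-0.676, -0.298, 0.674, 0.44], [0.003, 0.913, 0.407, 0.553], [0.0, 0.0, 0.0, 1.0]] ['frame', 'z_map', 'fx', 'fy', 'cx', 'cy', 'pose']
top 376.7173584766479 376.7173584766479 256.7810390323041 193.07527731131003 [[0.041, 0.974, -0.222, 0.38], [-0.999, 0.04, -0.01, -0.221], [-0.001, 0.222, 0.975, 1.024], [0.0, 0.0, 0.0, 1.0]] ['frame', 'z_map', 'fx', 'fy', 'cx', 'cy', 'pose']
wrist 323.76865963160543 323.76865963160543 253.89511207403774 188.48033975236646 [[0.406, -0.879, -0.25, 0.159], [0.914, 0.39, 0.113, 0.531], [-0.002, -0.274, 0.962, 0.372], [0.0, 0.0, 0.0, 1.0]] ['frame', 'z_map', 'fx', 'fy', 'cx', 'cy', 'pose']
```

View pics/scene0.png

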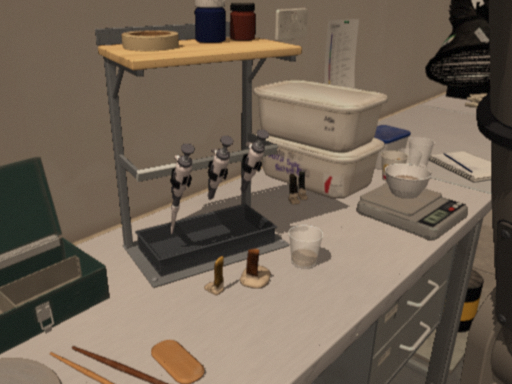

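View pics/top0.png

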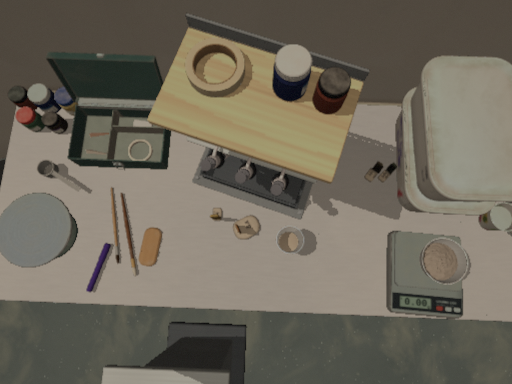

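View pics/wrist0.png

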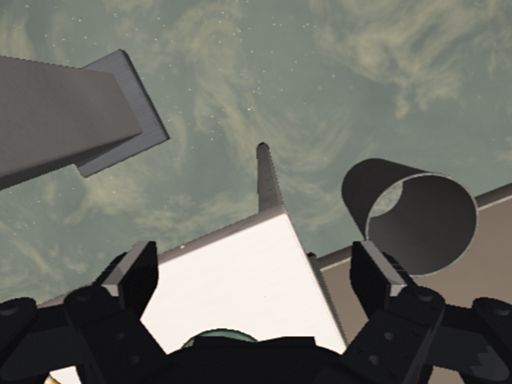

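```bash
python3 - <<'E'
import cv2,numpy as np
c=np.load("scene0.npz"); f=c["frame"][125:285,110:340]; cv2.imwrite("pics/s0c.png",cv2.resize(f,None,fx=3.4,fy=3.4,interpolation=cv2.INTER_CUBIC))
t=np.load("top0.npz"); f=t["frame"][120:260,170:340]; cv2.imwrite("pics/t0c.png",cv2.resize(f,None,fx=4,fy=4,interpolation=cv2.INTER_CUBIC))
E
```

```text
(no output)
```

View pics/s0c.png

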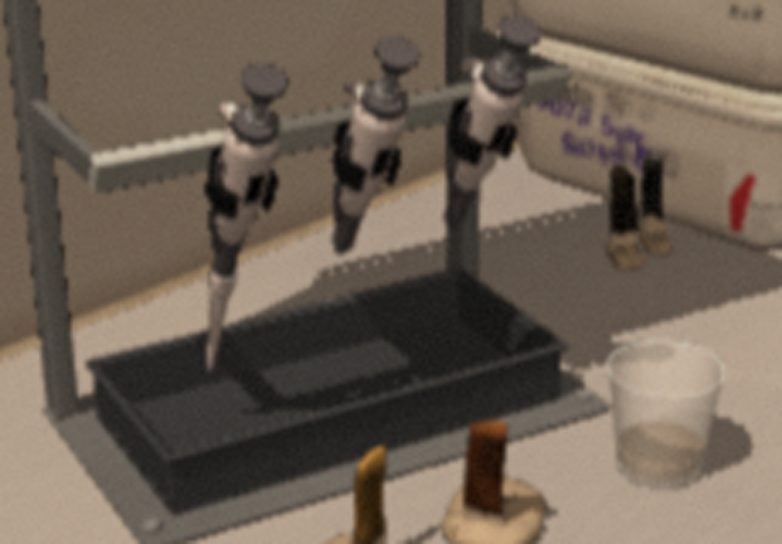

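View pics/t0c.png

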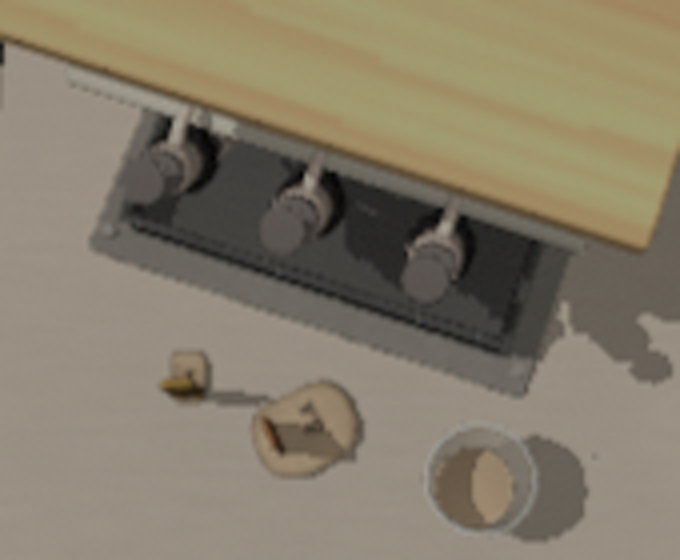

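```bash
cat > h.py <<'E'
import numpy as np, cv2
def world(c,mask=None):
    h,w=c["z_map"].shape; v,u=np.mgrid[:h,:w]; z=c["z_map"]
    P=np.stack([(u-c["cx"])/c["fx"]*z,-(v-c["cy"])/c["fy"]*z,-z],-1)
    return P@c["pose"][:3,:3].T+c["pose"][:3,3]
def proj(c,X):
    T=np.linalg.inv(c["pose"]); p=np.atleast_2d(X)@T[:3,:3].T+T[:3,3]
    return np.stack([c["cx"]+c["fx"]*p[:,0]/-p[:,2],c["cy"]-c["fy"]*p[:,1]/-p[:,2]],-1)
E
python3 - <<'E'
from h import *
np.set_printoptions(precision=4,suppress=True)
for n in ["scene","top"]:
    c=np.load(n+"0.npz"); W=world(c)
    if n=="top": pts=[(170+a/4,120+b/4) for a,b in [(150,183),(287,224),(427,275)]]
    else: pts=[(110+a/3.4,125+b/3.4) for a,b in [(265,80),(397,53),(519,32)]]
    for p in pts:
        u,v=map(round,p); print(n,u,v); print(W[v-1:v+2,u-1:u+2].reshape(-1,3)[[0,4,8]])
    m=(W[...,2]>0.255)&(W[...,2]<0.295)&(c["z_map"]>0)
    b=np.zeros_like(m);
    for p in pts:
        u,v=map(round,p); b[v-10:v+10,u-10:u+10]=1
        mm=m.copy(); mm[:]=0; mm[v-9:v+10,u-9:u+10]=m[v-9:v+10,u-9:u+10]
        Q=W[mm]; print(len(Q),Q.mean(0),Q.min(0),Q.max(0))
    # board plane/edges
c=np.load("top0.npz");W=world(c)
m=(W[...,2]>0.42)&(W[...,2]<0.45); Q=W[m]; print(np.median(Q[:,2]),len(Q))
r=cv2.minAreaRect(Q[:,:2].astype(np.float32)*1000);print(r,cv2.boxPoints(r))
E
```

```text
scene 188 149
[[ 0.6063 -0.1032  0.2707]
 [ 0.605  -0.1043  0.2688]
 [ 0.6032 -0.105   0.2673]]
scene 227 141
[[ 0.5823 -0.1767  0.2732]
 [ 0.5794 -0.1764  0.272 ]
 [ 0.5761 -0.1756  0.2711]]
scene 263 134
[[ 0.5609 -0.2529  0.2738]
 [ 0.5577 -0.252   0.2727]
 [ 0.5545 -0.2512  0.2716]]
134 [ 0.6053 -0.1027  0.2688] [ 0.5955 -0.1161  0.2554] [ 0.6191 -0.0913  0.2758]
124 [ 0.5816 -0.1762  0.2707] [ 0.5717 -0.1898  0.2559] [ 0.5937 -0.1655  0.2783]
119 [ 0.5591 -0.2508  0.2703] [ 0.5485 -0.2659  0.2553] [ 0.5723 -0.2401  0.2777]
top 208 166
[[ 0.6064 -0.1078  0.2734]
 [ 0.604  -0.1103  0.2747]
 [ 0.6024 -0.1122  0.273 ]]
top 242 176
[[ 0.5872 -0.1797  0.2754]
 [ 0.5845 -0.182   0.2777]
 [ 0.5829 -0.184   0.2762]]
top 277 189
[[ 0.5628 -0.2526  0.2747]
 [ 0.5603 -0.2546  0.2767]
 [ 0.5587 -0.2568  0.2748]]
106 [ 0.606  -0.1035  0.2722] [ 0.5953 -0.1144  0.2659] [ 0.6166 -0.0923  0.279 ]
107 [ 0.582  -0.1777  0.2751] [ 0.5705 -0.1883  0.2671] [ 0.5927 -0.1654  0.2813]
112 [ 0.5592 -0.2519  0.2749] [ 0.5488 -0.2631  0.2678] [ 0.5704 -0.2404  0.2818]
0.42863259831273476 17312
((708.0996704101562, -358.1868591308594), (323.0352783203125, 684.7196044921875), 10.64323902130127) [[ 486.1292  -51.5481]
 [ 612.5922 -724.488 ]
 [ 930.0701 -664.8256]
 [ 803.6071    8.1143]]
```

```bash
cat >> h.py <<'E'
from scipy.spatial.transform import Rotation as Ro
np.set_printoptions(precision=4,suppress=True)
A=np.array([.606,-.1033,.2735])
ey=np.array([.0467,.1485,0]);ey/=np.linalg.norm(ey); ex=np.array([ey[1],-ey[0],0])
s,co=np.sin(np.radians(27)),np.cos(np.radians(27))
a=-s*ex+co*np.array([0,0,1.])
tz=-a
ty=ey; tx=np.cross(ty,tz); RT=np.stack([tx,ty,tz],1)
def rel(st,p,R=RT):
    R0=Ro.from_rotvec(st["ee_rot"]); 
    return (R0.inv()*Ro.from_matrix(R)).as_rotvec(), R0.inv().apply(p-st["tcp_pos"])*1000
E
python3 - <<'E'
from h import *
from rig import *
s=read_state(); print(RT)
for d in (.1,.13): p=A+a*d; print(p,rel(s,p))
print(rel(s,np.array([.3,.35,.38])),rel(s,np.array([.42,.12,.38])))
for n in ("scene","top"):
    print(proj(np.load(n+"0.npz"),[A,A+.1*a,A+.0125*ey,A-.0125*ey]))
W=world(np.load("top0.npz"));
for x0 in np.arange(.2,.9,.1): print(x0.round(2),[ (y.round(2),W[(abs(W[...,0]-x0-.05)<.05)&(abs(W[...,1]-y-.05)<.05)][:,2].max(initial=-1).round(2)) for y in np.arange(-.4,.5,.1)])
E
```

```text
[[-0.85    0.3     0.4331]
 [ 0.2673  0.9539 -0.1362]
 [-0.454   0.     -0.891 ]]
[ 0.5627 -0.0897  0.3626] (array([-0.0285, -0.4707, -0.1105]), array([-550.6707, -403.3687, -131.3568]))
[ 0.5497 -0.0856  0.3893] (array([-0.0285, -0.4707, -0.1105]), array([-537.1405, -404.9549, -158.0854]))
(array([-0.0285, -0.4707, -0.1105]), array([-132.1928, -108.1037, -149.3454])) (array([-0.0285, -0.4707, -0.1105]), array([-335.184 , -269.6414, -149.0255]))
[[187.0634 146.4872]
 [196.5125 101.6101]
 [180.4813 147.6295]
 [193.5589 145.36  ]]
[[204.8044 165.102 ]
 [189.043  173.1842]
 [199.217  163.1536]
 [210.4053 167.0551]]
0.2 [(np.float64(-0.4), np.float64(0.0)), (np.float64(-0.3), np.float64(0.0)), (np.float64(-0.2), np.float64(0.0)), (np.float64(-0.1), np.float64(0.0)), (np.float64(-0.0), np.float64(0.0)), (np.float64(0.1), np.float64(0.0)), (np.float64(0.2), np.float64(0.0)), (np.float64(0.3), np.float64(0.0)), (np.float64(0.4), np.float64(0.0))]
0.3 [(np.float64(-0.4), np.float64(0.01)), (np.float64(-0.3), np.float64(1.02)), (np.float64(-0.2), np.float64(0.01)), (np.float64(-0.1), np.float
[... 1200 characters left out ...]
.float64(0.01))]
0.7 [(np.float64(-0.4), np.float64(0.5)), (np.float64(-0.3), np.float64(0.51)), (np.float64(-0.2), np.float64(0.46)), (np.float64(-0.1), np.float64(0.46)), (np.float64(-0.0), np.float64(0.07)), (np.float64(0.1), np.float64(0.06)), (np.float64(0.2), np.float64(0.08)), (np.float64(0.3), np.float64(0.07)), (np.float64(0.4), np.float64(0.07))]
0.8 [(np.float64(-0.4), np.float64(0.42)), (np.float64(-0.3), np.float64(0.41)), (np.float64(-0.2), np.float64(0.46)), (np.float64(-0.1), np.float64(0.46)), (np.float64(-0.0), np.float64(0.4)), (np.float64(0.1), np.float64(0.39)), (np.float64(0.2), np.float64(0.39)), (np.float64(0.3), np.float64(0.38)), (np.float64(0.4), np.float64(0.24))]
```

Emit:
carry_out:
  rows:
    - [[0,0,0],[0,0,-40],0]
    - [[0,0,0],[-10,-10,-80],0]
    - [[0,-0.1,-0.03],[-35,-30,-110],0]
    - [[0,-0.2,-0.05],[-65,-55,-135],0]
    - [[-0.01,-0.3,-0.08],[-95,-80,-149],0]
    - [[-0.02,-0.4,-0.1],[-130,-105,-149],0]
    - [[-0.0285,-0.4707,-0.1105],[-160,-130,-149],0]
    - [[-0.0285,-0.4707,-0.1105],[-190,-155,-149],0]

```text
clock: 0.82
tcp_pos: [0.3298, 0.2869, 0.3789]
ee_rot: [0.393, 2.644, -0.095]
contact_force: [0.0, 0.7, -0.2]
grip_width: 0.0001
```

```bash
python3 - <<'E'
from h import *
from rig import *
s=read_state(); print(s["joint_positions"])
for p in ([.42,.12,.39],[.48,-.0,.4],A+.15*a): print(rel(s,np.array(p)))
E
```

```text
[-1.2134 -0.0899  0.0626  1.702   0.4761  1.4779  0.0926]
(array([0.0038, 0.0009, 0.0089]), array([-125.0841, -133.5267,   51.4703]))
(array([0.0038, 0.0009, 0.0089]), array([-211.7987, -230.9055,   84.6056]))
(array([0.0038, 0.0009, 0.0089]), array([-288.4997, -292.4553,  115.7973]))
```

Emit:
carry_out:
  rows:
    - [[0.004,0,0.009],[-27,-28,11],0]
    - [[0.004,0,0.009],[-54,-56,22],0]
    - [[0.004,0,0.009],[-81,-84,33],0]
    - [[0.004,0,0.009],[-108,-112,44],0]
    - [[0.004,0,0.009],[-135,-140,55],0]
    - [[0.004,0,0.009],[-162,-168,66],0]
    - [[0.004,0,0.009],[-188,-196,76],0]
    - [[0.004,0,0.009],[-212,-224,85],0]

```text
clock: 1.48
tcp_pos: [0.4828, 0.002, 0.4002]
ee_rot: [0.421, 2.641, -0.097]
contact_force: [0.2, -0.3, 0.1]
grip_width: -0.0001
```

```bash
python3 - <<'E'
from h import *
from rig import *
s=read_state(); print(s["clock"],s["joint_positions"],s["tcp_pos"])
for p in (A+.15*a,): print(rel(s,np.array(p)))
for n in ("scene","wrist"):
    c=read_camera(n); np.savez(n+"1.npz",**c)
    f=c["frame"].copy()
    cv2.imwrite(f"pics/{n}1.png",f)
E
```

```text
1.4833 [-0.953  -0.2648  0.5585  1.7507  0.4562  1.264   0.8087] [0.4828 0.002  0.4002]
(array([-0.0023, -0.0002, -0.0107]), array([-76.0352, -62.5919,  30.7468]))
```

View pics/wrist1.png

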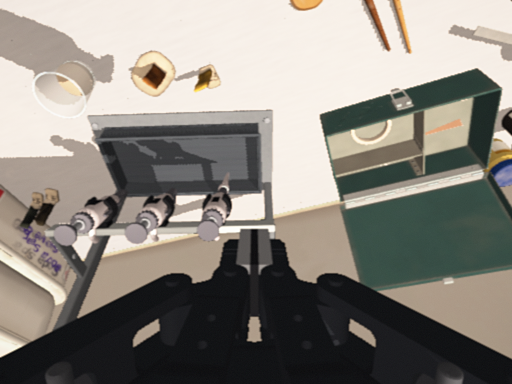

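View pics/scene1.png

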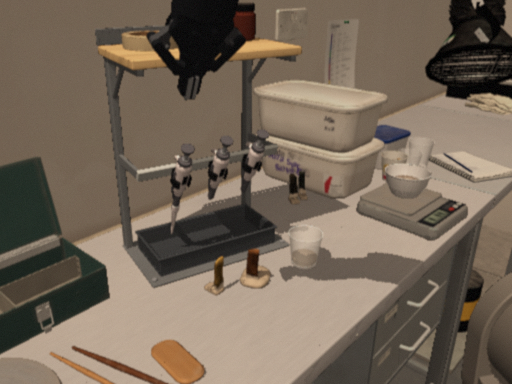

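```bash
python3 - <<'E'
from h import *
c=np.load("wrist1.npz"); W=world(c)
print(proj(c,[A,A+.0125*ey,A-.0125*ey]))
for (u,v) in ((209,229),(136,232),(65,235)):
    B=W[v-13:v+14,u-14:u+15]; L=(B-A)@a
    m=(abs(L)<.004)&(np.linalg.norm(B-W[v,u],axis=-1)<.02)
    Q=B[m]; vv,uu=np.nonzero(m); print(W[v,u],len(Q),Q.mean(0),(Q.max(0)+Q.min(0))/2,uu.mean()+u-14,vv.mean()+v-13,uu.min()+u-14,uu.max()+u-14,vv.min()+v-13,vv.max()+v-13)
f=c["frame"][190:270,30:260]; cv2.imwrite("pics/w1c.png",cv2.resize(f,None,fx=3.4,fy=3.4,interpolation=cv2.INTER_CUBIC))
E
```

```text
[[206.6609 232.2983]
 [218.2237 232.0868]
 [195.1117 232.5096]]
[ 0.6055 -0.1007  0.27  ] 367 [ 0.6061 -0.1028  0.271 ] [ 0.6065 -0.103   0.2708] 207.34059945504086 230.46049046321525 197 218 220 241
[ 0.5809 -0.1752  0.2732] 384 [ 0.582  -0.1764  0.2734] [ 0.5822 -0.1771  0.2725] 135.58333333333334 232.93229166666666 125 147 223 243
[ 0.5603 -0.2513  0.273 ] 399 [ 0.5592 -0.2507  0.2732] [ 0.5602 -0.2515  0.2725] 64.69172932330827 234.40350877192984 53 76 224 245
```

View pics/w1c.png

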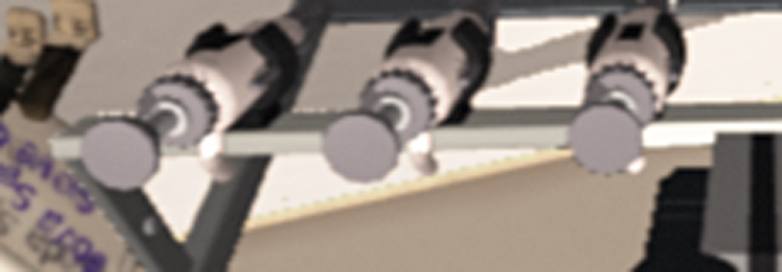

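Emit:
carry_out:
  rows:
    - [[0,0,-0.005],[-15,-13,10],0]
    - [[-0.002,0,-0.01],[-34,-28,20],0]
    - [[-0.002,0,-0.01],[-53,-44,31],0]
    - [[-0.002,0,-0.01],[-68,-56,45],0]
    - [[-0.002,0,-0.01],[-76,-62,60],0]
    - [[-0.002,0,-0.01],[-76,-62,75],0]
    - [[-0.002,0,-0.01],[-76,-62,82],0]
    - [[-0.002,0,-0.01],[-76,-62,82],0]

```text
clock: 2.25
tcp_pos: [0.562, -0.0862, 0.3593]
ee_rot: [0.406, 2.648, -0.1]
contact_force: [0.3, 0.4, -0.7]
grip_width: -0.0001
```

```bash
python3 - <<'E'
from h import *
from rig import *
s=read_state(); print(s["clock"],s["joint_positions"],s["tcp_pos"],s["contact_force"])
for p in (A+.02*a,): print(rel(s,np.array(p)))
for n in ("scene","wrist"):
    c=read_camera(n); np.savez(n+"2.npz",**c)
    f=c["frame"].copy()
    cv2.imwrite(f"pics/{n}2.png",f)
W=world(c); 
p=proj(c,A)[0]; print(p); u,v=p.round().astype(int)
B=W[v-22:v+23,u-22:u+23]; 
m=(abs((B-A)@a)<.004)&(np.linalg.norm(B-A,axis=-1)<.022)
Q=B[m]; print(len(Q),Q.mean(0),Q.min(0),Q.max(0), ((Q-A)@np.stack([ex,ey,a]).T).mean(0))
E
```

```text
2.25 [-0.9449 -0.0828  0.937   1.7067  0.234   1.0445  1.1995] [ 0.562  -0.0862  0.3593] [ 0.293   0.366  -0.6964]
(array([-0.0023, -0.0041,  0.001 ]), array([-3.3206, -2.8933, 77.8178]))
[248.744  193.4806]
719 [ 0.6062 -0.1031  0.271 ] [ 0.5955 -0.115   0.2645] [ 0.6174 -0.0909  0.2769] [ 0.0001  0.0003 -0.0023]
```

View pics/wrist2.png

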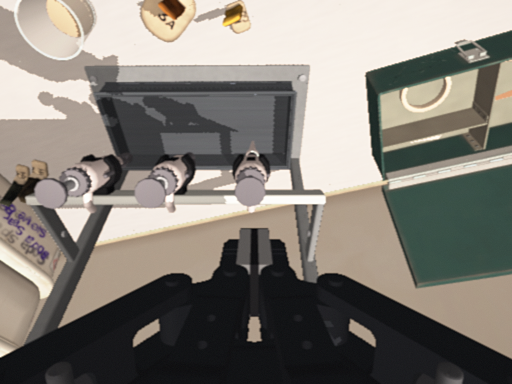

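View pics/scene2.png

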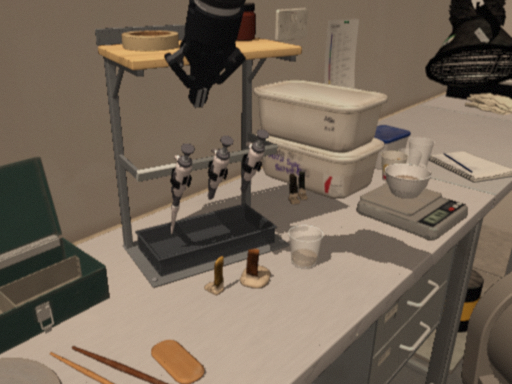

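Emit:
carry_out:
  rows:
    - [[0,-0.004,0],[-3,-3,10],0]
    - [[0,-0.004,0],[-3,-3,22],0]
    - [[0,-0.004,0],[-3,-3,34],0]
    - [[0,-0.004,0],[-3,-3,46],0]
    - [[0,-0.004,0],[-3,-3,58],0]
    - [[0,-0.004,0],[-3,-3,66],0]
    - [[0,-0.004,0],[-3,-3,70],0]
    - [[0,-0.004,0],[-3,-3,70],0]

```text
clock: 3.02
tcp_pos: [0.595, -0.0991, 0.3003]
ee_rot: [0.404, 2.64, -0.098]
contact_force: [-0.3, 0.1, -0.8]
grip_width: 0.0002
```

```bash
cat > st.py <<'E'
from h import *
from rig import *
s=read_state(); print(s["clock"],s["joint_positions"],s["tcp_pos"],s["contact_force"],"push",s["contact_force"]@a)
t,r=rel(s,A); print("rel cap",t,r)
E
cat > look.py <<'E'
import sys
from st import *
k=sys.argv[1]
for n in ("scene","wrist"):
    c=read_camera(n); np.savez(n+k+".npz",**c); f=c["frame"]
    f=f[110:270,100:300] if n=="scene" else f[100:300,150:350]
    cv2.imwrite(f"pics/{n}{k}.png",cv2.resize(f,None,fx=3,fy=3,interpolation=cv2.INTER_CUBIC))
E
python3 look.py 3
```

```text
3.0167 [-0.8817  0.0785  1.0307  1.7644  0.0151  0.8687  1.392 ] [ 0.595  -0.0991  0.3003] [-0.3443  0.1486 -0.7616] push -0.5092836440042374
rel cap [-0.      0.0031  0.0014] [ 1.7909 -0.6544 29.2345]
```

View pics/wrist3.png

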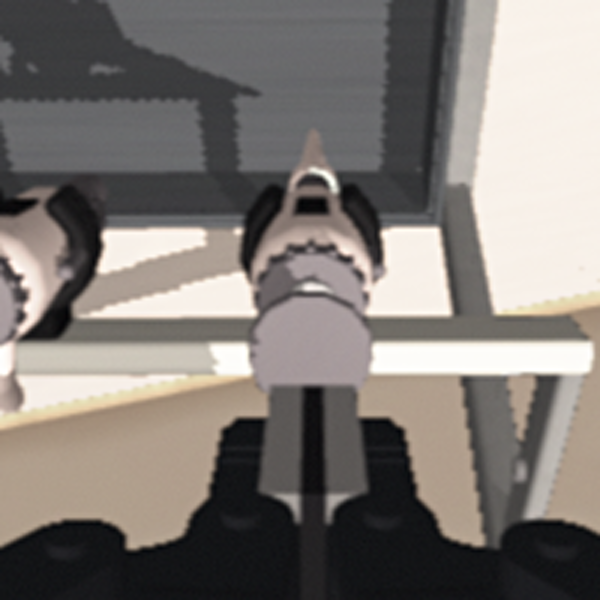

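View pics/scene3.png

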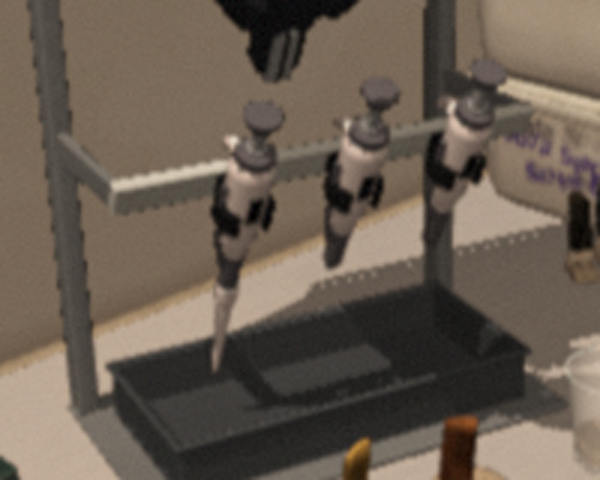

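Emit:
carry_out:
  rows:
    - [[0,0.003,0],[1,-0.5,6],0]
    - [[0,0.003,0],[1.8,-0.6,12],0]
    - [[0,0.003,0],[1.8,-0.6,18],0]
    - [[0,0.003,0],[1.8,-0.6,23],0]
    - [[0,0.003,0],[1.8,-0.6,26],0]
    - [[0,0.003,0],[1.8,-0.6,28],0]
    - [[0,0.003,0],[1.8,-0.6,29],0]
    - [[0,0.003,0],[1.8,-0.6,29],0]

```text
clock: 3.78
tcp_pos: [0.606, -0.1043, 0.2739]
ee_rot: [0.406, 2.642, -0.099]
contact_force: [0.4, -0.5, 0.1]
grip_width: -0.0003
```

```bash
python3 look.py 4
```

```text
3.7833 [-0.8205  0.1483  1.0225  1.7845 -0.0871  0.8112  1.4777] [ 0.606  -0.1043  0.2739] [ 0.4479 -0.4502  0.0506] push -0.2102371830829155
rel cap [-0.0008  0.0009  0.    ] [0.4694 0.9468 0.1785]
```

View pics/wrist4.png

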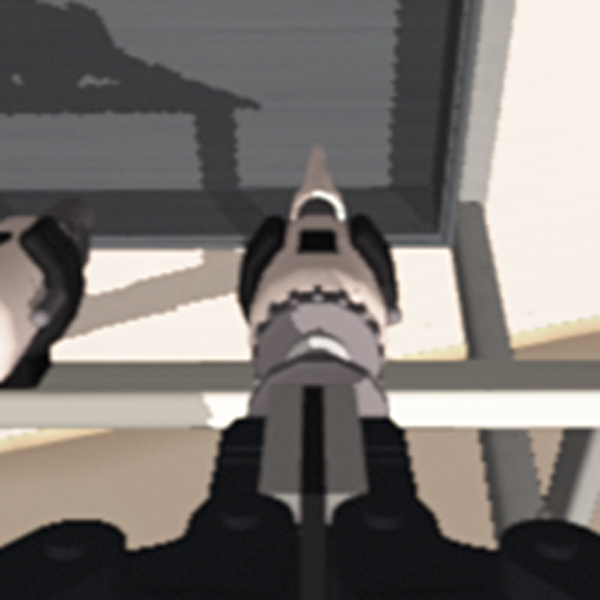

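View pics/scene4.png

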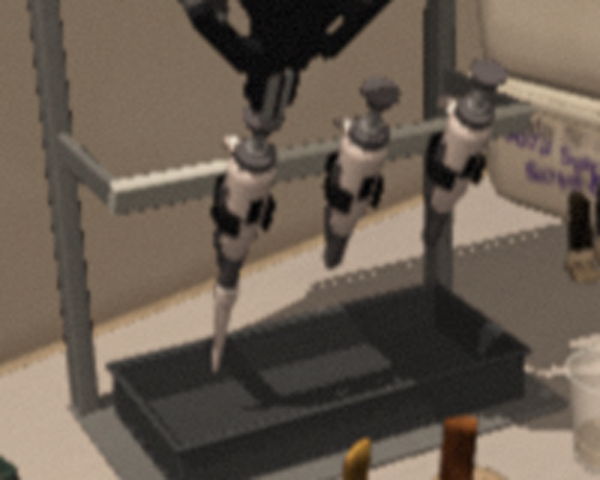

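Emit:
carry_out:
  rows:
    - [[0,0,0],[0.5,0.5,0.5],0]
    - [[0,0,0],[0.5,0.8,1],0]
    - [[0,0,0],[0.5,0.8,1.5],0]
    - [[0,0,0],[0.5,0.8,2],0]
    - [[0,0,0],[0.5,0.8,2.5],0]
    - [[0,0,0],[0.5,0.8,3],0]
    - [[0,0,0],[0.5,0.8,3.5],0]
    - [[0,0,0],[0.5,0.8,4],0]

```text
clock: 4.55
tcp_pos: [0.6076, -0.1037, 0.2703]
ee_rot: [0.405, 2.642, -0.098]
contact_force: [-0.6, -0.4, 0.7]
grip_width: -0.0001
```

```bash
python3 st.py
```

```text
4.55 [-0.814   0.1565  1.0191  1.7876 -0.0985  0.8031  1.4855] [ 0.6076 -0.1037  0.2703] [-0.5899 -0.4459  0.6882] push 0.8079664075119684
rel cap [-0.0002  0.0011  0.0002] [ 0.0542 -0.101  -3.6083]
```

Emit:
carry_out:
  rows:
    - [[0,0,0],[0,0,0.5],0]
    - [[0,0,0],[0,0,1],0]
    - [[0,0,0],[0,0,1.5],0]
    - [[0,0,0],[0,0,2],0]
    - [[0,0,0],[0,0,2.5],0]
    - [[0,0,0],[0,0,3],0]
    - [[0,0,0],[0,0,3.5],0]
    - [[0,0,0],[0,0,4],0]

```text
clock: 5.22
tcp_pos: [0.6094, -0.1043, 0.2667]
ee_rot: [0.406, 2.642, -0.098]
contact_force: [-0.2, 1.3, 1.8]
grip_width: -0.0003
```

```bash
python3 st.py
```

```text
5.2167 [-0.8043  0.1658  1.0153  1.7897 -0.1118  0.7956  1.4965] [ 0.6094 -0.1043  0.2667] [-0.1921  1.3215  1.7943] push 1.8618604438323758
rel cap [-0.0002  0.0012  0.0001] [ 0.0519 -0.0758 -7.6145]
```

Emit:
carry_out:
  rows:
    - [[0,0,0],[0,0,0.5],0]
    - [[0,0,0],[0,0,1],0]
    - [[0,0,0],[0,0,1.5],0]
    - [[0,0,0],[0,0,2],0]

```text
clock: 5.55
tcp_pos: [0.6102, -0.1045, 0.265]
ee_rot: [0.406, 2.642, -0.098]
contact_force: [-0.2, 0.8, 1.5]
grip_width: -0.0
```

```bash
python3 st.py
```

```text
5.55 [-0.7995  0.1704  1.0132  1.7907 -0.1184  0.7919  1.5019] [ 0.6102 -0.1045  0.265 ] [-0.2279  0.7605  1.5089] push 1.5467074648447814
rel cap [-0.0002  0.0012  0.0001] [ 0.0523 -0.0876 -9.616 ]
```

Emit:
carry_out:
  rows:
    - [[0,0,0],[0,0,0.25],0]
    - [[0,0,0],[0,0,0.5],0]

```text
clock: 5.72
tcp_pos: [0.6105, -0.1046, 0.2645]
ee_rot: [0.406, 2.642, -0.098]
contact_force: [-1.3, 0.6, 2.1]
grip_width: -0.0002
```

Emit:
carry_out:
  rows:
    - [[0,0,0],[0,0,0.25],0]
    - [[0,0,0],[0,0,0.5],0]

```text
clock: 5.88
tcp_pos: [0.6107, -0.1046, 0.2641]
ee_rot: [0.405, 2.642, -0.098]
contact_force: [-0.2, 0.9, 1.1]
grip_width: 0.0003
```

Emit:
carry_out:
  rows:
    - [[0,0,0],[0,0,0.25],0]
    - [[0,0,0],[0,0,0.5],0]

```text
clock: 6.05
tcp_pos: [0.6109, -0.1048, 0.2636]
ee_rot: [0.405, 2.642, -0.098]
contact_force: [0.6, 1.3, 1.8]
grip_width: 0.0001
```

Emit:
carry_out:
  rows:
    - [[0,0,0],[0,0,0.25],0]
    - [[0,0,0],[0,0,0.5],0]

```text
clock: 6.22
tcp_pos: [0.6111, -0.1048, 0.2633]
ee_rot: [0.406, 2.642, -0.098]
contact_force: [-2.3, 1.4, 3.8]
grip_width: -0.0002
```

Emit:
carry_out:
  rows:
    - [[0,0,0],[0,0,0.25],0]
    - [[0,0,0],[0,0,0.5],0]

```text
clock: 6.38
tcp_pos: [0.6113, -0.1049, 0.2631]
ee_rot: [0.406, 2.642, -0.097]
contact_force: [-5.2, 2.9, 6.1]
grip_width: 0.0001
```

Emit:
carry_out:
  rows:
    - [[0,0,0],[0,0,-0.25],0]
    - [[0,0,0],[0,0,-0.25],0]

```text
clock: 6.55
tcp_pos: [0.6112, -0.1048, 0.2632]
ee_rot: [0.406, 2.642, -0.098]
contact_force: [-3.0, 1.2, 4.5]
grip_width: 0.0001
```

```bash
python3 st.py
```

```text
6.55 [-0.7941  0.1751  1.0108  1.7914 -0.1256  0.7883  1.5078] [ 0.6112 -0.1048  0.2632] [-2.9607  1.1997  4.519 ] push 5.472107123567875
rel cap [0.0001 0.0011 0.0001] [  0.1361  -0.0937 -11.6126]
```

Emit:
carry_out:
  rows:
    - [[0,0,0],[0,0,0],0]
    - [[0,0,0],[0,0,0],0]
    - [[0,0,0],[0,0,0],0]
    - [[0,0,0],[0,0,0],0]
    - [[0,0,0],[0,0,0],0]
    - [[0,0,0],[0,0,0],0]
    - [[0,0,0],[0,0,0],0]
    - [[0,0,0],[0,0,0],0]

```text
clock: 7.22
tcp_pos: [0.6112, -0.1048, 0.2632]
ee_rot: [0.405, 2.642, -0.098]
contact_force: [-3.2, 2.2, 4.9]
grip_width: 0.0001
```

Emit:
carry_out:
  rows:
    - [[0,0,0],[0,0,0],0]
    - [[0,0,0],[0,0,0],0]
    - [[0,0,0],[0,0,0],0]
    - [[0,0,0],[0,0,0],0]
    - [[0,0,0],[0,0,0],0]
    - [[0,0,0],[0,0,0],0]
    - [[0,0,0],[0,0,0],0]
    - [[0,0,0],[0,0,0],0]

```text
clock: 7.88
tcp_pos: [0.6112, -0.1048, 0.2632]
ee_rot: [0.406, 2.642, -0.098]
contact_force: [-4.2, 1.6, 5.4]
grip_width: -0.0002
```

```bash
python3 look.py 5
```

```text
7.8833 [-0.7941  0.1752  1.0108  1.7915 -0.1256  0.7882  1.5078] [ 0.6112 -0.1048  0.2632] [-4.2355  1.5879  5.4488] push 6.905481217449579
rel cap [-0.      0.0011  0.0001] [  0.1139  -0.0874 -11.6722]
```

View pics/scene5.png

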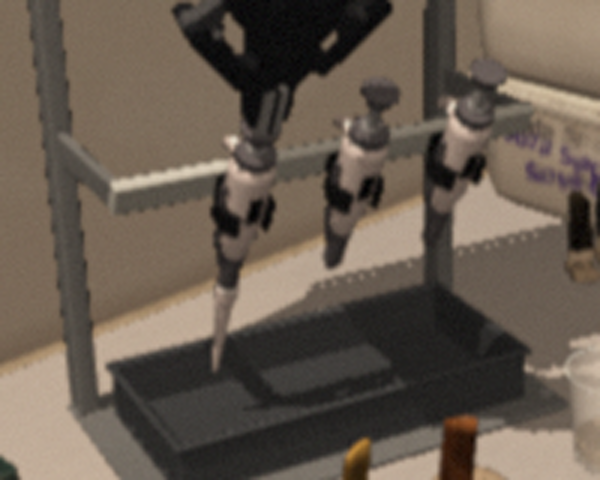

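Emit:
carry_out:
  rows:
    - [[0,0,0],[0,0,0],0]
    - [[0,0,0],[0,0,0],0]
    - [[0,0,0],[0,0,0],0]
    - [[0,0,0],[0,0,0],0]
    - [[0,0,0],[0,0,0],0]
    - [[0,0,0],[0,0,0],0]
    - [[0,0,0],[0,0,0],0]
    - [[0,0,0],[0,0,0],0]

```text
clock: 8.65
tcp_pos: [0.6112, -0.1048, 0.2632]
ee_rot: [0.406, 2.642, -0.098]
contact_force: [-3.4, 2.2, 5.3]
grip_width: -0.0003
```

Emit:
carry_out:
  rows:
    - [[0,0,0],[0,0,0.4],0]
    - [[0,0,0],[0,0,0.8],0]
    - [[0,0,0],[0,0,1.2],0]
    - [[0,0,0],[0,0,1.6],0]
    - [[0,0,0],[0,0,2.0],0]
    - [[0,0,0],[0,0,2.4],0]

```text
clock: 9.15
tcp_pos: [0.6122, -0.1051, 0.2614]
ee_rot: [0.406, 2.642, -0.097]
contact_force: [-6.9, 2.9, 8.1]
grip_width: -0.0005
```

```bash
python3 st.py
```

```text
9.15 [-0.7883  0.1801  1.0082  1.792  -0.1334  0.7849  1.5142] [ 0.6122 -0.1051  0.2614] [-6.8764  2.9042  8.1042] push 10.594484639043655
rel cap [ 0.0004  0.0009 -0.    ] [  0.2123  -0.1241 -13.7246]
```

Emit:
carry_out:
  rows:
    - [[0,0,0],[0,0,0.4],0]
    - [[0,0,0],[0,0,0.8],0]
    - [[0,0,0],[0,0,1.2],0]
    - [[0,0,0],[0,0,1.6],0]
    - [[0,0,0],[0,0,2.0],0]
    - [[0,0,0],[0,0,2.4],0]
    - [[0,0,0],[0,0,2.8],0]
    - [[0,0,0],[0,0,3.2],0]

```text
clock: 9.82
tcp_pos: [0.6135, -0.1055, 0.2585]
ee_rot: [0.406, 2.642, -0.097]
contact_force: [-6.5, 2.8, 8.6]
grip_width: -0.0003
```

Emit:
carry_out:
  rows:
    - [[0,0,0],[0,0,0.4],0]
    - [[0,0,0],[0,0,0.8],0]
    - [[0,0,0],[0,0,1.2],0]

```text
clock: 10.07
tcp_pos: [0.6141, -0.1057, 0.2575]
ee_rot: [0.406, 2.642, -0.097]
contact_force: [-6.8, 2.8, 9.0]
grip_width: 0.0002
```

```bash
python3 look.py 6
```

```text
10.0667 [-0.7775  0.1899  1.003   1.794  -0.1474  0.7771  1.5257] [ 0.6141 -0.1057  0.2575] [-6.8092  2.7782  9.0262] push 11.369720541336877
rel cap [ 0.0005  0.0009 -0.0001] [  0.208   -0.1175 -18.0698]
```

View pics/scene6.png

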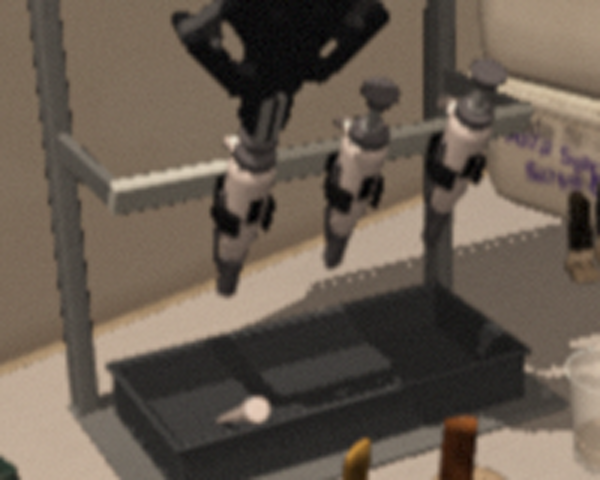

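Emit:
carry_out:
  rows:
    - [[0,0,0],[0,0,0.3],0]
    - [[0,0,0],[0,0,0.6],0]
    - [[0,0,0],[0,0,0.9],0]
    - [[0,0,0],[0,0,1.2],0]

```text
clock: 10.5
tcp_pos: [0.6146, -0.1058, 0.2565]
ee_rot: [0.406, 2.642, -0.097]
contact_force: [-8.1, 3.2, 9.5]
grip_width: 0.0004
```

Emit:
carry_out:
  rows:
    - [[0,0,0],[0,0,0.2],0]
    - [[0,0,0],[0,0,0.4],0]

```text
clock: 10.67
tcp_pos: [0.6147, -0.1059, 0.2561]
ee_rot: [0.406, 2.642, -0.097]
contact_force: [-7.5, 2.8, 9.6]
grip_width: -0.0002
```

```bash
python3 st.py
```

```text
10.6667 [-0.7736  0.1933  1.0011  1.7946 -0.1524  0.7745  1.5298] [ 0.6147 -0.1059  0.2561] [-7.5181  2.778   9.6146] push 12.200942562894841
rel cap [ 0.0006  0.0008 -0.0001] [  0.2083  -0.122  -19.598 ]
```

Emit:
carry_out:
  rows:
    - [[0,0,0],[0,0,0.2],0]
    - [[0,0,0],[0,0,0.4],0]

```text
clock: 10.83
tcp_pos: [0.6149, -0.106, 0.2558]
ee_rot: [0.406, 2.642, -0.097]
contact_force: [-7.1, 2.5, 10.3]
grip_width: -0.0003
```

```bash
python3 st.py
```

```text
10.8333 [-0.7726  0.1941  1.0006  1.7948 -0.1537  0.7739  1.5308] [ 0.6149 -0.106   0.2558] [-7.1151  2.5358 10.2701] push 12.577507075638177
rel cap [ 0.0006  0.0008 -0.0001] [  0.2193  -0.1185 -19.9727]
```

Emit:
carry_out:
  rows:
    - [[0,0,0],[0,0,0.15],0]
    - [[0,0,0],[0,0,0.3],0]

```text
clock: 11.0
tcp_pos: [0.615, -0.106, 0.2557]
ee_rot: [0.406, 2.642, -0.096]
contact_force: [-11.0, 2.6, 12.3]
grip_width: 0.0
```

```bash
python3 st.py
```

```text
11.0 [-0.7719  0.1945  1.0003  1.7946 -0.1546  0.7739  1.5316] [ 0.615  -0.106   0.2557] [-10.9663   2.5715  12.317 ] push 16.07405555605297
rel cap [ 0.0008  0.0006 -0.0002] [  0.2696  -0.1106 -20.0806]
```

Emit:
carry_out:
  rows:
    - [[0,0,0],[0,0,0.15],0]
    - [[0,0,0],[0,0,0.15],0]
    - [[0,0,0],[0,0,0.15],0]

```text
clock: 11.25
tcp_pos: [0.615, -0.106, 0.2557]
ee_rot: [0.406, 2.642, -0.096]
contact_force: [-10.4, 3.3, 13.0]
grip_width: 0.0002
```

```bash
python3 st.py
```

```text
11.25 [-0.7716  0.1946  1.0002  1.7945 -0.155   0.774   1.532 ] [ 0.615  -0.106   0.2557] [-10.404    3.266   12.9992] push 16.532942779404458
rel cap [ 0.001   0.0006 -0.0003] [  0.2964  -0.1102 -20.0943]
```

Emit:
carry_out:
  rows:
    - [[0,0,0],[0,0,-0.5],0]
    - [[0,0,0],[0,0,-1],0]
    - [[0,0,0],[0,0,-1.5],0]
    - [[0,0,0],[0,0,-2],0]
    - [[0,0,0],[0,0,-2.5],0]
    - [[0,0,0],[0,0,-3],0]
    - [[0,0,0],[0,0,-3.5],0]
    - [[0,0,0],[0,0,-4],0]

```text
clock: 11.92
tcp_pos: [0.6134, -0.1055, 0.2589]
ee_rot: [0.406, 2.642, -0.097]
contact_force: [-5.8, 1.6, 8.1]
grip_width: 0.0004
```

Emit:
carry_out:
  rows:
    - [[0,0,0],[0,0,-0.5],0]
    - [[0,0,0],[0,0,-1],0]
    - [[0,0,0],[0,0,-1.5],0]
    - [[0,0,0],[0,0,-2],0]
    - [[0,0,0],[0,0,-2.5],0]
    - [[0,0,0],[0,0,-3],0]
    - [[0,0,0],[0,0,-3.5],0]
    - [[0,0,0],[0,0,-4],0]

```text
clock: 12.58
tcp_pos: [0.6117, -0.105, 0.2623]
ee_rot: [0.406, 2.642, -0.097]
contact_force: [-5.2, 2.9, 7.7]
grip_width: 0.0
```

Emit:
carry_out:
  rows:
    - [[0,0,0],[0,0,-0.5],0]
    - [[0,0,0],[0,0,-1],0]
    - [[0,0,0],[0,0,-1.5],0]
    - [[0,0,0],[0,0,-2],0]
    - [[0,0,0],[0,0,-2.5],0]
    - [[0,0,0],[0,0,-3],0]
    - [[0,0,0],[0,0,-3.5],0]
    - [[0,0,0],[0,0,-4],0]

```text
clock: 13.25
tcp_pos: [0.61, -0.1045, 0.2653]
ee_rot: [0.405, 2.642, -0.098]
contact_force: [-0.0, 0.5, 2.6]
grip_width: -0.0002
```

Emit:
carry_out:
  rows:
    - [[0,0,0],[0,0,-0.5],0]
    - [[0,0,0],[0,0,-1],0]
    - [[0,0,0],[0,0,-1.5],0]
    - [[0,0,0],[0,0,-2],0]
    - [[0,0,0],[0,0,-2.5],0]
    - [[0,0,0],[0,0,-3],0]
    - [[0,0,0],[0,0,-3.5],0]
    - [[0,0,0],[0,0,-4],0]

```text
clock: 13.92
tcp_pos: [0.6081, -0.1041, 0.2689]
ee_rot: [0.406, 2.642, -0.098]
contact_force: [-0.3, 0.2, 0.6]
grip_width: -0.0003
```

```bash
python3 look.py 7
```

```text
13.9167 [-0.8107  0.1598  1.0181  1.7886 -0.1031  0.8004  1.4895] [ 0.6081 -0.1041  0.2689] [-0.2949  0.2076  0.5962] push 0.6871707702750235
rel cap [-0.0004  0.001   0.0001] [-0.0527  0.0772 -5.0946]
```

View pics/scene7.png

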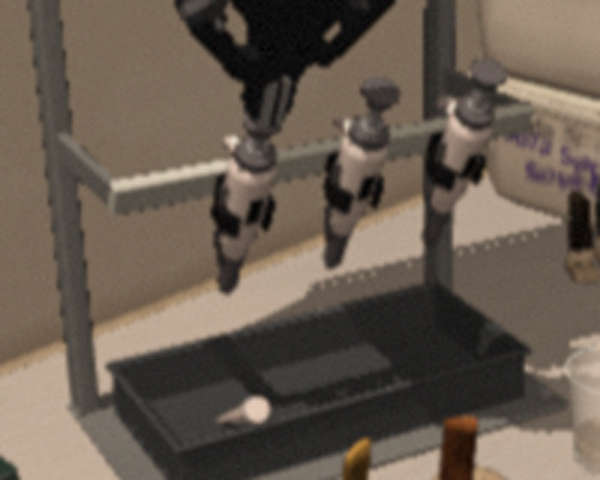

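Emit:
carry_out:
  rows:
    - [[0,0,0],[0,0,-0.5],0]
    - [[0,0,0],[0,0,-1],0]
    - [[0,0,0],[0,0,-1.5],0]
    - [[0,0,0],[0,0,-2],0]
    - [[0,0,0],[0,0,-2.5],0]
    - [[0,0,0],[0,0,-3],0]
    - [[0,0,0],[0,0,-3.5],0]
    - [[0,0,0],[0,0,-4],0]

```text
clock: 14.68
tcp_pos: [0.6062, -0.1037, 0.2723]
ee_rot: [0.406, 2.643, -0.099]
contact_force: [0.3, 0.1, 0.4]
grip_width: 0.0001
```

Emit:
carry_out:
  rows:
    - [[0,0,0],[0,0,-0.5],0]
    - [[0,0,0],[0,0,-1],0]
    - [[0,0,0],[0,0,-1.5],0]
    - [[0,0,0],[0,0,-2],0]
    - [[0,0,0],[0,0,-2.5],0]
    - [[0,0,0],[0,0,-3],0]
    - [[0,0,0],[0,0,-3.5],0]
    - [[0,0,0],[0,0,-4],0]

```text
clock: 15.35
tcp_pos: [0.6048, -0.1029, 0.2761]
ee_rot: [0.406, 2.642, -0.098]
contact_force: [-0.2, 1.0, 0.9]
grip_width: 0.0
```

Emit:
carry_out:
  rows:
    - [[0,0,0],[0,0,-5],0]
    - [[0,0,0],[0,0,-15],0]
    - [[0,0,0],[0,0,-30],0]
    - [[0,0,0],[0,0,-45],0]
    - [[0,0,0],[0,0,-60],0]
    - [[0,0,0],[0,0,-70],0]
    - [[0,0,0],[0,0,-75],0]
    - [[0,0,0],[0,0,-75],0]

```text
clock: 16.02
tcp_pos: [0.5727, -0.0925, 0.3444]
ee_rot: [0.405, 2.64, -0.095]
contact_force: [0.5, -0.8, -0.1]
grip_width: -0.0003
```

```bash
python3 look.py 8; python3 - <<'E'
from h import *
c=np.load("wrist8.npz");W=world(c);p=proj(c,A)[0];u,v=p.round().astype(int)
B=W[v-22:v+23,u-22:u+23]; 
m=(abs((B-A)@a)<.012)&(np.linalg.norm(B-A,axis=-1)<.022)
Q=(B[m]-A)@np.stack([ex,ey,a]).T; print(len(Q),np.median(Q,0),p)
E
```

```text
16.0167 [-0.962  -0.0481  1.0012  1.725   0.1857  0.9876  1.248 ] [ 0.5727 -0.0925  0.3444] [ 0.537  -0.8475 -0.0544] push -0.3964550859787729
rel cap [ 0.002   0.0032 -0.0002] [ 1.1954 -0.4686 79.0434]
862 [-0.0001  0.0002 -0.0023] [252.6593 198.1013]
```

View pics/scene8.png

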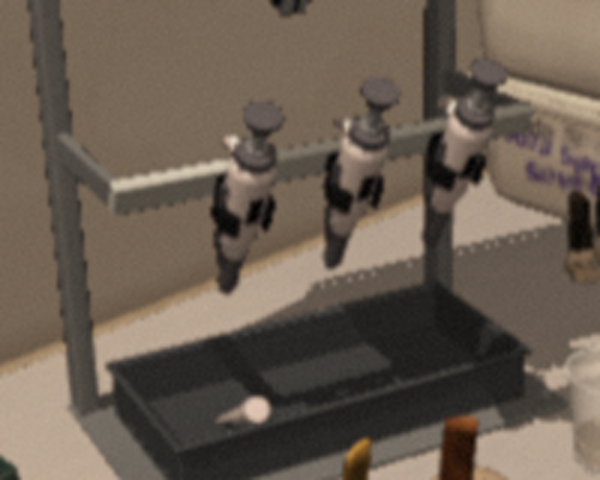

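View pics/wrist8.png

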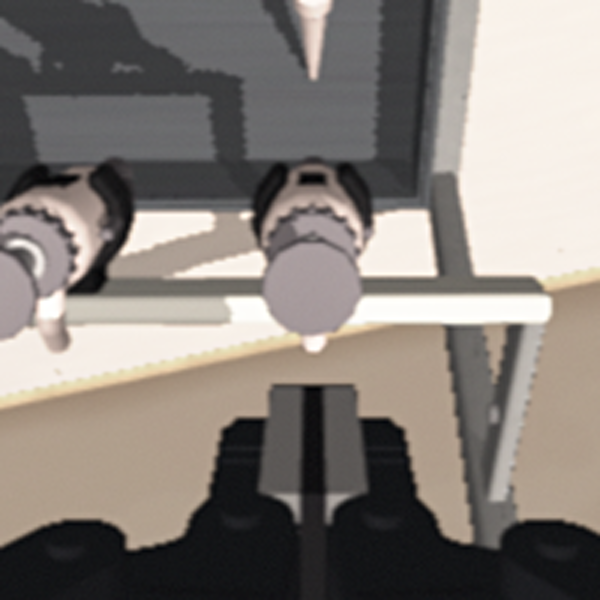

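Emit:
carry_out:
  rows:
    - [[0,0,0],[5,5,-12],0]
    - [[0,0,0],[10,10,-25],0]
    - [[0,0,0],[18,15,-38],0]
    - [[0,0,0],[25,20,-45],0]
    - [[0,0,0],[30,20,-45],0]
    - [[0,0,0],[30,20,-45],0]
    - [[0,0,0],[30,20,-45],0]
    - [[0,0,0],[30,20,-45],0]

```text
clock: 16.78
tcp_pos: [0.5331, -0.0604, 0.3685]
ee_rot: [0.407, 2.643, -0.1]
contact_force: [0.3, 0.1, -0.3]
grip_width: 0.0001
```

```bash
python3 st.py; python3 - <<'E'
from rig import *
import cv2
cv2.imwrite("pics/scene9.png",read_camera("scene")["frame"])
E
```

```text
16.7833 [-0.9829 -0.1854  0.8225  1.7487  0.3746  1.1083  1.0268] [ 0.5331 -0.0604  0.3685] [ 0.264   0.1247 -0.3192] push -0.3817559196039417
rel cap [-0.0021  0.0002 -0.0008] [-30.2766 -18.8099 122.0604]
```

View pics/scene9.png

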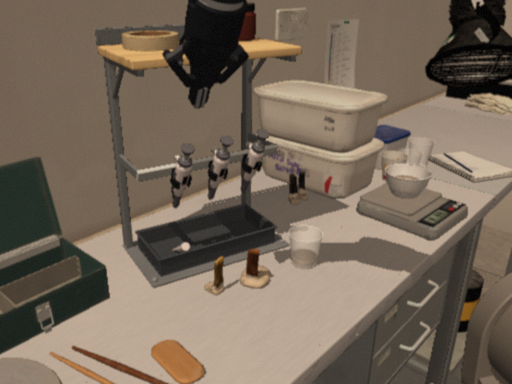

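The picture shows the tip lying in the tray at about (184,247). The pipettes, cup and tiles are unmoved and the hand is clear.

```bash
python3 -c "
from rig import *
print(job_done())"
```

```text
the job is handed in; nothing more can be done
None
```

The used tip is off and lying in the tray, the pressed button is fully up again, and the arm is clear. I handed the job in at about 17 s; no verdict came back.

- **First stop:** with the closed fingertips I pressed the button of the left pipette, the one with the tip, along its 27° axis. The first stop came after about 9.5 mm. I held there for about 2 s at roughly 5.5–7 N. The push read about 8 N for an instant on arrival, the lower edge of the 8–10 N at which the button moves on. It did not move past the stop.
- **Second stop:** I then pressed on slowly to the solid stop, about 8 mm further, where the push peaked at about 16.5 N. The tip dropped just before the stop.
- **Release:** I let the button rise at about 6 mm/s with the finger following it, then backed away along the axis.

**Last checks:** the wrist depth reading puts the button top exactly where it was before pressing. That is 2.3 mm lower along the axis than my first two-camera estimate, both before and after. The other pipettes, the cup and the tiles look unmoved in the pictures, and the wrist force is back to about zero.

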